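# Jack up a gel tank's levelling deck with a wedge and hold it

### The job

A gel tank stands on a hinged levelling deck whose two front thumbscrews cannot be turned while they carry its weight: of the three off-white plastic wedges take the one whose thin end goes into the gap under the deck's front bar and whose ramp then rises high enough to lift it, and lay it flat in the slot between the guides. Push it in under the bar until both thumbscrew feet only just clear their pads, about 3 mm and never as much as 8 mm, and finish while holding: stop there with the wedge still gripped and carrying the deck, so that a colleague can turn the screws. Do not touch the deck or tank with the gripper, and leave the flask, the beaker and the marker where they stand.

Things in the scene. Friction and masses are not known exactly. Their poses are not given: they have to be found in the camera images.
- stand: grey base of the levelling stand, fixed to the bench: plate 206 mm wide, top 12 mm above the bench, with a front tongue 88 mm wide (x = -114 to 0 mm), the flat landing for the wedge. Origin: at bench height straight below the middle of the deck's front bar; x runs along the slot from the tongue under the deck to the hinge at x = 205 mm, y to the left, z up
- slot_mouth (a point): middle of the slot's mouth on the base's top (stand x = -38 mm, z = 12 mm). Two aluminium guides, 9 mm high, bound the slot: 36 mm apart from stand x = -18 to 62 mm, flaring to about 56 mm apart at this mouth. Axes as the stand's
- deck: aluminium deck, 193 x 206 x 8 mm, hinged at its back; on it a gel tank (front 40 mm behind the bar, top 127 mm above the bench). It rests on two front thumbscrew feet and tips up freely, pressing 4 to 8 N on a wedge. Origin: mid-axis of its front bar (round, dark steel, 10 mm thick, 150 mm long, across the slot), 29 mm above the bench (gap over the base: 12 mm); axes as the stand's while down
- foot_left (a point): tip of the left thumbscrew foot, at stand x = 20 mm, y = 85 mm; 14 mm above the bench when it stands on its pad, higher when lifted (0.9 of the bar's lift)
- foot_right (a point): tip of the right thumbscrew foot, at stand x = 20 mm, y = -85 mm; otherwise as foot_left
- wedge_slim: lowest of three off-white plastic wedges, each 117 mm long, 30 mm wide, flat below, with a grip block at the back (34 mm long, 30 wide, 46 high) and a straight ramp from the block down to a blunt nose. Origin: underside, below the block's middle; x points to the nose, 100 mm ahead, z up; ramp from x = 17 to 100 mm. This one: ramp 10 mm high at the block, 3 mm at the nose, so lower than the gap
- wedge_medium: the middle wedge of the three (shape, frame as wedge_slim): ramp 23 mm high at the block, 6 mm at the nose. The ramp meets the bar when the nose is 29 mm past the bar's axis; from there each 4.9 mm of push lifts the bar 1 mm. Weight about 0.9 N. All wedges start with the nose away from the robot
- wedge_thick: the highest wedge of the three (shape, frame as wedge_slim): ramp 33 mm high at the block, 16 mm at the nose (higher than the gap, so it cannot go in)
- wedge_medium_nose (a point): middle of the lower edge of the medium wedge's nose, at x = 100 mm, z = 0 in the wedge's frame
- flask: small glass flask, 59 mm wide, 73 mm high; origin under its centre; loose, to be left alone
- beaker: small amber beaker, 52 mm wide, 55 mm high; origin under its centre; loose, to be left alone
- marker: red and white marker pen, 135 x 17 mm, lying on the bench; origin under its middle; loose, to be left alone

How it is judged:
By the outcome, as a careful person would: the job done as asked, in the order asked, and still so for the second after the job is handed in, while the arm keeps its last pose, push and grip.
It also fails if it takes over 45 s, if anything falls off the work surface, if the arm or the gripper's body presses on something with over 40 N, if the wrist force passes 120 N, or if a joint passes its speed limit or range.

### The arm

A 7-joint arm with a two-finger parallel gripper is mounted at the origin on a cart in front of the work surface, level with it; the furniture and walls round the work are solid. World frame = base frame: x ahead of the robot, y to its left, z up, the work surface at z = 0. Lengths are in m, angles in degrees, forces in N, time in s.
With the tool pointing down it reaches from about 0.4 to 0.85 m from the base axis. Payload 4.5 kg.
Tool frame: the origin (TCP) lies midway between the tips of the shut fingers; the grasp point (between the pads) lies 19 mm behind it; z points along the fingers, y is the line along which they close (so a half turn about z gives the same grasp; the last joint's range is limited). The gripper opens to 88 mm and grips with 3 to 60 N. Pads are 18 mm wide; open, the fingers measure 123 mm over their backs; the gripper's body (75 mm by 187 mm) begins 45 mm behind the grasp point.
Start: joints at [78.999, 39.483, -11.15, 89.685, 9.013, 51.709, -12.324], TCP at [0.14, -0.609, 0.239] pointing down, gripper open.
Joint ranges: [-172.22, 172.22], [-26.19, 119.32], [-84.43, 86.54], [7.71, 146.69], [-57.33, 237.33], [2.42, 119.75], [-152.13, 152.13]. Speed limits (degrees/s): [147.25, 147.25, 180, 180, 180, 180, 180].

### API

Orientations are given as a 3x3 rotation matrix whose columns are the frame's x, y, z axes.
In Python, from bench import sense, snapshot, camera_info, hand_in, cut_out, mark_of gives the robot as it stands.
- The arm moves only by the tool jog_arm, never from a script. Its argument "deltas" is one flat list of numbers, 7 for each row, row after row: the shift along the tool's x, y, z in mm, then the turn, a rotation vector about the tool's x, y, z in degrees, then the opening, from -1 (shut) to 1 (fully open). A call has 1 to 10 rows; each row shifts and turns the commanded pose from where the row before left it, along the tool's axes as they then stand; what a row does not reach is not made up. A row lasts 1/12 s, in which the tool goes at most 41.7 mm and 7.16 degrees, less where a joint would pass 70% of its speed; a pose out of reach is approached as far as the arm can. A call with a gripper value outside its range is refused whole. The fingers move at their own pace and stop on an object; the grip force is fixed at half the most. Time passes only in rows, so rows that do not move let the fingers close. It gives the time, the measured TCP pose, the force, the opening and the grip force at its end, in the units of the state.
- sense(): the state, without advancing time (a new reading comes with each control period).
- snapshot(name): name is "side" or "top" or "wrist"; returns (picture, depth): 384x512x3 uint8, red, green, blue; 384x512 float32, m along the optical axis (not along the pixel's ray), 0 where there is no reading.
- camera_info(name): a dict with "intrinsics" (3x3 intrinsics, pixels), "world_from_camera" (4x4, takes a point from camera to world coordinates); the wrist camera has in their place "tool_from_camera" (4x4, takes a point from camera to tool coordinates, whose origin is the TCP and whose axes are the flange's). Camera axes: x right, y down, z forward; pixel columns grow to the right and rows downward; lengths in m; the calibration is good to about 2 mm. A picture is of the moment at which its call begins: read the wrist's pose just before it. camera_info takes no time and is no camera call.
- hand_in(): hands the job in; it is judged then, once.
Trained networks look in the newest picture that a camera, given by its name, has taken for a name from the list of things; names that differ only in an ending like _2 or _b are one class to them, and where a whole thing is asked for, a point or a joint stands for the part that bears it (a point fixed in the world has none). Each returns a list of dicts, best first, with "conf" (0 to 1); they miss things now and then, are a little off and sometimes report something else, mostly with a low value. They report only what shows in the picture. A call takes as long as a camera call.
- cut_out(camera, query): "mask" (384x512 bool, what is visible of it).
- mark_of(camera, query): "centre" ([x, y, z] in m, in world coordinates, good to about 4 mm: a listed point, or the origin of a listed thing).
The state is a dict: "clock": time; "joint_pos": joint angles; "dq": joint speeds; "joint_efforts": joint torques, N m; "tcp_pos": TCP position; "eef_rot": TCP orientation; "contact_force": force on the tool from outside, world axes, zero at the start; "torque": the same for the moment, N m; "gripper_width": opening from 0.0 (shut) to 1.0 (fully open); "grip_force": force on a finger pad.
Only numpy, scipy, OpenCV 4.12 (cv2) and the standard library are available. Lean on these libraries where they do the work, as an engineer would, in place of code of your own. Each camera call takes 0.05 s, during which the arm holds its last target. There are 200 camera calls.

## Working session

There is one attempt and no reset: what is moved stays moved. The work goes in short steps, Python scripts to look and compute and a tool call to move; the robot and the scene stay as the last step left them, time stands still between calls to the robot, and variables do not carry over. Pictures are saved under pics/ and viewed, at most 10 in all, crops included, and the job is handed in when it is done.

Besides the shell and the picture viewer there is one more tool, called after "Request:" by a JSON object that holds its "api" and its "payload". jog_arm: Moves the arm, as the interface text tells. Its arguments: {"type":"object","properties":{"deltas":{"type":"array","items":{"type":"number"}}},"required":["deltas"]}

```bash
mkdir -p pics
cat > h.py <<'E'
import numpy as np, cv2
from bench import *
def snap(n,f):
    s=sense(); im,d=snapshot(n); cv2.imwrite(f'pics/{f}.png',im[:,:,::-1]); return s,im,d
def T(n,s):
    c=camera_info(n)
    if n!='wrist': return np.array(c['intrinsics']),np.array(c['world_from_camera'])
    W=np.eye(4);W[:3,:3]=s['eef_rot'];W[:3,3]=s['tcp_pos']
    return np.array(c['intrinsics']),W@np.array(c['tool_from_camera'])
def cloud(n,s,d,m):
    K,W=T(n,s); v,u=np.nonzero(m&(d>0)); z=d[v,u]
    p=np.c_[(u-K[0,2])/K[0,0]*z,(v-K[1,2])/K[1,1]*z,z]
    return p@W[:3,:3].T+W[:3,3]
E
cat > a.py <<'E'
from h import *
np.set_printoptions(precision=4,suppress=True)
s=sense();print(s['clock'],s['tcp_pos'],np.array(s['eef_rot']),s['gripper_width'])
for n in ['top','side']:
    s,im,d=snap(n,n+'0')
    print(n,T(n,s)[1][:3,3])
    for q in ['stand','slot_mouth','deck','foot_left','foot_right','wedge_slim','wedge_medium','wedge_thick','wedge_medium_nose','flask','beaker','marker']:
        print(n,q,[(np.round(r['centre'],4).tolist(),round(r['conf'],2)) for r in mark_of(n,q)[:3]])
E
python3 a.py; python3 -c "
import cv2,numpy as np
cv2.imwrite('pics/both0.png',cv2.resize(np.hstack([cv2.imread('pics/top0.png'),cv2.imread('pics/side0.png')]),(800,300)))"
```

```text
0.0 [ 0.1397 -0.6085  0.2379] [[ 0.9746  0.2239 -0.0005]
 [ 0.2239 -0.9746  0.0017]
 [-0.0001 -0.0018 -1.    ]] 1.0015122107756864
top [ 0.3607 -0.0679  1.0682]
top stand [([0.4938, -0.3342, 0.0041], 0.87)]
top slot_mouth [([0.4797, -0.2969, 0.014], 0.75)]
top deck [([0.4954, -0.3331, 0.0311], 0.71)]
top foot_left [([0.5198, 0.2809, -0.0016], 0.42)]
top foot_right [([0.5847, -0.328, 0.0168], 0.75), ([0.4142, -0.3717, 0.0153], 0.68), ([0.6362, -0.085, -0.0009], 0.2)]
top wedge_slim [([0.4618, -0.0416, 0.0037], 0.59)]
top wedge_medium [([0.4343, 0.1755, -0.0046], 0.7)]
top wedge_thick [([0.44, 0.07, -0.0006], 0.56)]
top wedge_medium_nose [([0.5341, 0.1722, 0.0038], 0.86), ([0.4948, -0.3329, 0.0283], 0.73)]
top flask [([0.6348, -0.0858, 0.0011], 0.58)]
top beaker [([0.623, 0.0583, 0.0034], 0.74)]
top marker [([0.5193, 0.2813, 0.0014], 0.7)]
side [0.5806 1.0256 0.8891]
side stand [([0.4957, -0.3344, 0.0004], 0.59), ([0.4569, -0.0373, 0.0024], 0.36)]
side slot_mouth [([0.4838, -0.2952, 0.0146], 0.65)]
side deck [([0.4974, -0.334, 0.0313], 0.61)]
side foot_left [([0.5892, -0.3313, 0.0127], 0.83)]
side foot_right [([0.4175, -0.3716, 0.0115], 0.79)]
side wedge_slim [([0.4551, -0.0425, 0.0017], 0.98)]
side wedge_medium [([0.4341, 0.1773, -0.0004], 0.59)]
side wedge_thick [([0.4389, 0.0738, 0.0047], 0.78), ([0.6226, 0.0585, -0.0037], 0.35), ([0.5379, 0.1655, 0.0022], 0.33)]
side wedge_medium_nose [([0.5348, 0.1658, 0.0008], 0.63)]
side flask [([0.6331, -0.0788, -0.0015], 0.81), ([0.4825, -0.2958, 0.0138], 0.66)]
side beaker []
side marker [([0.5165, 0.2797, -0.0041], 0.69), ([0.436, 0.1766, -0.0008], 0.31)]
```

View pics/top0.png

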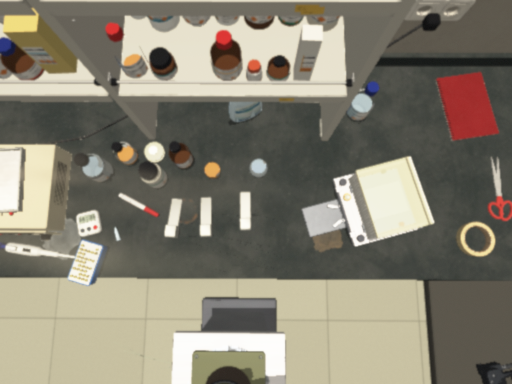

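View pics/side0.png

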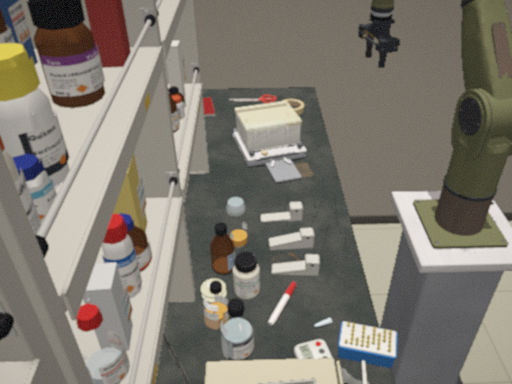

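The top view (robot at the bottom, world x up) shows the stand at about (385,205), with its tongue pointing left at (322,218). The three wedges are at about (173,217), (206,216) and (245,211), with their blocks at the robot end. The side view agrees. I'll check each wedge by its ramp height.

```bash
cat > b.py <<'E'
from h import *
np.set_printoptions(precision=4,suppress=True)
for n in ['top','side']:
    s,im,d=snap(n,n+'1')
    for q in ['wedge_slim','wedge_medium','wedge_thick']:
        r=cut_out(n,q)
        if not r: print(n,q,'none'); continue
        m=r[0]['mask']; P=cloud(n,s,d,m)
        x0=P[:,0].min()
        print(n,q,round(r[0]['conf'],2),len(P),P.mean(0),'x',P[:,0].min(),P[:,0].max())
        print([(round(a,3),round(float(np.median(P[k,2]))*1000,1),round(float(np.median(P[k,1])),4)) for a in np.arange(.40,.56,.015) if (k:=abs(P[:,0]-a)<.0075).sum()>2])
E
python3 b.py
```

```text
top wedge_slim 0.59 340 [ 0.4947 -0.0421  0.0195] x 0.4405983741592627 0.5560982058152613
[(np.float64(0.445), 44.6, -0.0426), (np.float64(0.46), 44.2, -0.0425), (np.float64(0.475), 41.1, -0.0424), (np.float64(0.49), 7.3, -0.0442), (np.float64(0.505), 5.8, -0.0412), (np.float64(0.52), 4.7, -0.041), (np.float64(0.535), 4.4, -0.0407), (np.float64(0.55), 3.7, -0.0405)]
top wedge_medium 0.91 495 [0.4728 0.1688 0.0201] x 0.4171447949412465 0.5334422392737512
[(np.float64(0.415), 42.4, 0.1695), (np.float64(0.43), 44.5, 0.1696), (np.float64(0.445), 43.9, 0.1675), (np.float64(0.46), 19.5, 0.1665), (np.float64(0.475), 16.2, 0.1687), (np.float64(0.49), 13.2, 0.1673), (np.float64(0.505), 10.8, 0.169), (np.float64(0.52), 7.2, 0.1682), (np.float64(0.535), 5.9, 0.1683)]
top wedge_thick 0.66 435 [0.4755 0.073  0.0292] x 0.4202282757242959 0.5354662192942842
[(np.float64(0.415), 28.7, 0.0726), (np.float64(0.43), 44.3, 0.0715), (np.float64(0.445), 44.5, 0.071), (np.float64(0.46), 30.8, 0.072), (np.float64(0.475), 27.8, 0.0726), (np.float64(0.49), 24.5, 0.0737), (np.float64(0.505), 21.1, 0.0743), (np.
[... 537 characters left out ...]
t64(0.415), 40.4, 0.1846), (np.float64(0.43), 37.5, 0.1858), (np.float64(0.445), 38.1, 0.1848), (np.float64(0.46), 21.5, 0.1802), (np.float64(0.475), 17.9, 0.1765), (np.float64(0.49), 15.5, 0.1736), (np.float64(0.505), 12.7, 0.1746), (np.float64(0.52), 9.9, 0.1717), (np.float64(0.535), 7.0, 0.1669)]
side wedge_thick 0.95 723 [0.4752 0.0797 0.0239] x 0.413673840340401 0.5390040562815713
[(np.float64(0.415), 23.1, 0.0832), (np.float64(0.43), 37.4, 0.0836), (np.float64(0.445), 37.0, 0.0841), (np.float64(0.46), 30.0, 0.0842), (np.float64(0.475), 27.6, 0.0851), (np.float64(0.49), 23.6, 0.0849), (np.float64(0.505), 22.1, 0.0847), (np.float64(0.52), 18.7, 0.0872), (np.float64(0.535), 15.9, 0.0804)]
```

The profiles confirm it: the wedge at y≈0.17 is the medium one, with its ramp going from 23 to 6 mm. Now I move toward it by a safe route.

Request:
{"api": "jog_arm", "payload": {"deltas": [33,-19,0,0,0,0,1,33,-19,0,0,0,0,1,33,-19,0,0,0,0,1,33,-19,0,0,0,0,1,33,-19,0,0,0,0,1,33,-19,0,0,0,0,1,33,-19,0,0,0,0,1,33,-19,0,0,0,0,1,33,-19,0,0,0,0,1,33,-19,0,0,0,0,1]}}

```text
clock: 2.53
tcp_pos: [0.4203, -0.3487, 0.2389]
eef_rot: [[0.975, 0.224, 0.0], [0.224, -0.975, -0.0], [0.0, 0.0, -1.0]]
contact_force: [-0.2, 0.0, 0.4]
gripper_width: 0.999
grip_force: 0.0
```

Request:
{"api": "jog_arm", "payload": {"deltas": [10,-39,0,0,0,0,1,10,-39,0,0,0,0,1,10,-39,0,0,0,0,1,10,-39,0,0,0,0,1,10,-39,0,0,0,0,1,10,-39,0,0,0,0,1,10,-39,0,0,0,0,1,10,-39,0,0,0,0,1,10,-39,0,0,0,0,1,10,-39,0,0,0,0,1]}}

```text
clock: 3.37
tcp_pos: [0.4291, 0.0544, 0.239]
eef_rot: [[0.975, 0.224, 0.001], [0.224, -0.975, 0.0], [0.001, 0.0, -1.0]]
contact_force: [0.7, -0.6, -0.6]
gripper_width: 0.999
grip_force: 0.0
```

```bash
python3 -c "
from h import *
s=sense();print(s['joint_pos'],s['tcp_pos']);c=camera_info('wrist');print(np.round(c['tool_from_camera'],3),np.round(c['intrinsics'],1))"
```

```text
[ -8.9760892   25.6074712   -6.37601723 121.46595925   5.05539849
  33.12192483 -96.03309025] [0.429073   0.05436874 0.2389853 ]
[[ 0.001 -0.949 -0.315  0.083]
 [ 1.     0.001  0.001 -0.   ]
 [-0.    -0.315  0.949 -0.146]
 [ 0.     0.     0.     1.   ]] [[307.8   0.  256.1]
 [  0.  307.8 189.7]
 [  0.    0.    1. ]]
```

Request:
{"api": "jog_arm", "payload": {"deltas": [0,0,0,0,0,-7,1,0,0,0,0,0,-7,1,0,0,0,0,0,-7,1,0,0,0,0,0,-7,1,0,0,0,0,0,-7,1,0,0,0,0,0,-7,1,0,0,0,0,0,-7,1,0,0,0,0,0,-7,1,0,0,0,0,0,-7,1,0,0,0,0,0,-7,1]}}

```text
clock: 4.2
tcp_pos: [0.4294, 0.0524, 0.2389]
eef_rot: [[0.117, 0.993, 0.001], [0.993, -0.117, -0.0], [0.0, 0.001, -1.0]]
contact_force: [0.2, 1.1, -0.2]
gripper_width: 1.003
grip_force: 0.0
```

Request:
{"api": "jog_arm", "payload": {"deltas": [0,0,0,0,0,-7,1,0,0,0,0,0,-7,1,0,0,0,0,0,-7,1,0,0,0,0,0,-7,1,0,0,0,0,0,-7,1,0,0,0,0,0,-7,1,0,0,0,0,0,-7,1,0,0,0,0,0,-7,1,0,0,0,0,0,-7,1,0,0,0,0,0,-7,1]}}

```text
clock: 5.03
tcp_pos: [0.4294, 0.0523, 0.2389]
eef_rot: [[-0.893, 0.45, 0.001], [0.45, 0.893, -0.0], [-0.001, 0.0, -1.0]]
contact_force: [0.8, 0.2, -0.1]
gripper_width: 0.998
grip_force: 0.0
```

Request:
{"api": "jog_arm", "payload": {"deltas": [0,0,0,0,0,-7,1,0,0,0,0,0,-7,1,0,0,0,0,0,-7,1,0,40,0,0,0,0,1,0,40,0,0,0,0,1,0,30,0,0,0,0,1,0,0,0,0,0,0,1,0,0,0,0,0,0,1]}}

```text
clock: 5.7
tcp_pos: [0.4408, 0.1636, 0.2389]
eef_rot: [[-0.995, 0.103, 0.001], [0.103, 0.995, 0.001], [-0.0, 0.001, -1.0]]
contact_force: [0.2, -1.0, -1.0]
gripper_width: 1.003
grip_force: 0.0
```

```bash
cat > c.py <<'E'
from h import *
import sys
np.set_printoptions(precision=4,suppress=True)
s,im,d=snap('wrist',sys.argv[1]); print(s['clock'],s['joint_pos'],s['tcp_pos'])
for q in ['wedge_medium','wedge_medium_nose']:
    print(q,[(np.round(r['centre'],4).tolist(),round(r['conf'],2)) for r in mark_of('wrist',q)[:3]])
m=cut_out('wrist','wedge_medium')[0]['mask']; P=cloud('wrist',s,d,m)
B=P[P[:,2]>.040]; R=P[(P[:,2]<.03)&(P[:,2]>.004)]
def rect(Q): 
    c,sz,a=cv2.minAreaRect((Q[:,:2]*1000).astype(np.float32)); return np.round(c,1),np.round(sz,1),round(a,1),np.round(np.median(Q[:,2])*1000,1)
print('block',rect(B),'ramp',rect(R),'all',rect(P[P[:,2]>.004]))
Q=P[P[:,2]>.004]
for a in np.arange(.41,.56,.015):
    k=abs(Q[:,0]-a)<.004
    if k.sum()>5: print(round(a,3),np.median(Q[k,2]).round(4),np.percentile(Q[k,1],[2,98]).round(4),np.mean(np.percentile(Q[k,1],[2,98])).round(4))
E
python3 c.py w1
```

```text
5.7 [  6.9404  35.8042 -52.8991 114.3934  38.2172  48.9203  16.73  ] [0.4408 0.1636 0.2389]
wedge_medium [([0.4321, 0.1738, -0.0], 0.87)]
wedge_medium_nose [([0.5379, 0.1683, 0.0009], 0.72)]
block (array([437.4, 172.8]), array([29.2, 34.4]), 85.4, np.float64(46.0)) ramp (array([478.9, 169.8]), array([ 29.4, 117.6]), 85.7, np.float64(15.1)) all (array([478.9, 169.8]), array([ 29.8, 117.6]), 85.5, np.float64(19.8))
0.425 0.0457 [0.1593 0.1883] 0.1738
0.44 0.046 [0.1588 0.187 ] 0.1729
0.455 0.0449 [0.1588 0.186 ] 0.1724
0.47 0.0202 [0.1565 0.185 ] 0.1707
0.485 0.017 [0.1549 0.1839] 0.1694
0.5 0.0141 [0.1544 0.1829] 0.1687
0.515 0.011 [0.1528 0.1818] 0.1673
0.53 0.008 [0.1526 0.1807] 0.1667
```

View pics/w1.png

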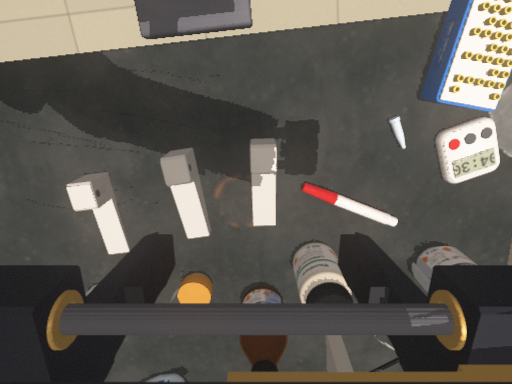

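The wrist view shows the medium wedge at about (263,183), with the red marker tip at (305,188) beside it. Its block is at (0.437, 0.173), 46 mm high, yaw -4.4°. I part-close the fingers so they clear the marker, then descend.

Request:
{"api": "jog_arm", "payload": {"deltas": [8,9,0,0,0,-1.5,0.35,0,0,35,0,0,0,0.35,0,0,35,0,0,0,0.35,0,0,35,0,0,0,0.35,0,0,35,0,0,0,0.35,0,0,20,0,0,0,0.35,0,0,0,0,0,0,0.35]}}

```text
clock: 6.48
tcp_pos: [0.4315, 0.1705, 0.0757]
eef_rot: [[-0.997, 0.078, -0.006], [0.078, 0.997, -0.003], [0.005, -0.004, -1.0]]
contact_force: [-0.3, -0.1, 0.1]
gripper_width: 0.675
grip_force: 0.0
```

```bash
python3 c.py w2
```

```text
6.4833 [ -5.8669  49.2097 -35.3294 123.0692  63.6426  29.2331  -5.7925] [0.4315 0.1705 0.0757]
wedge_medium [([0.4361, 0.1733, -0.001], 0.75)]
wedge_medium_nose [([0.5384, 0.1689, 0.0003], 0.78)]
block (array([430.9, 173.4]), array([29.7, 48. ]), 86.7, np.float64(46.1)) ramp (array([469.1, 170.7]), array([30. , 98.3]), 85.9, np.float64(16.1)) all (array([462.6, 171.2]), array([ 30. , 111.5]), 85.9, np.float64(35.9))
0.41 0.1518 [0.1701 0.1725] 0.1713
0.425 0.0452 [0.1597 0.1885] 0.1741
0.44 0.0462 [0.1586 0.1872] 0.1729
0.455 0.0452 [0.1589 0.186 ] 0.1725
0.47 0.02 [0.1561 0.1843] 0.1702
0.485 0.0171 [0.1556 0.1836] 0.1696
0.5 0.0141 [0.1539 0.183 ] 0.1684
0.515 0.0112 [0.1533 0.1817] 0.1675
```

Request:
{"api": "jog_arm", "payload": {"deltas": [-2,3,20,0,0,0,0.35,0,0,25,0,0,0,0.35,0,0,20,0,0,0,0.35,0,0,0,0,0,0,0.35,0,0,0,0,0,0,0.35]}}

```text
clock: 7.1
tcp_pos: [0.4364, 0.1746, 0.0145]
eef_rot: [[-0.997, 0.08, 0.001], [0.08, 0.997, 0.0], [-0.001, 0.0, -1.0]]
contact_force: [-0.2, -0.2, 0.7]
gripper_width: 0.677
grip_force: 0.0
```

Request:
{"api": "jog_arm", "payload": {"deltas": [0,0,0,0,0,0,-1,0,0,0,0,0,0,-1,0,0,0,0,0,0,-1,0,0,0,0,0,0,-1,0,0,0,0,0,0,-1,0,0,0,0,0,0,-1]}}

```text
clock: 7.6
tcp_pos: [0.4364, 0.1741, 0.0143]
eef_rot: [[-0.997, 0.08, 0.001], [0.08, 0.997, -0.001], [-0.001, -0.0, -1.0]]
contact_force: [-0.2, -1.7, 6.2]
gripper_width: 0.343
grip_force: 29.9
```

Grip is good: 30 mm opening, 30 N. Next I lift the wedge and measure the stand from the fixed cameras.

Request:
{"api": "jog_arm", "payload": {"deltas": [0,0,-15,0,0,0,-1,0,0,-35,0,0,0,-1,0,0,-35,0,0,0,-1,0,0,-35,0,0,0,-1,0,0,-35,0,0,0,-1,0,0,-35,0,0,0,-1,0,0,0,0,0,0,-1]}}

```text
clock: 8.18
tcp_pos: [0.4381, 0.1767, 0.209]
eef_rot: [[-0.997, 0.08, 0.008], [0.08, 0.997, 0.005], [-0.008, 0.006, -1.0]]
contact_force: [0.4, 1.2, -0.8]
gripper_width: 0.342
grip_force: 29.9
```

```bash
cat > e.py <<'E'
from h import *
import sys
np.set_printoptions(precision=4,suppress=True)
tag=sys.argv[1]
for n in ['top','side']:
    s,im,d=snap(n,n+tag); np.save(f'{n}{tag}.npy',d)
    for q in ['foot_left','foot_right','slot_mouth','deck','stand']:
        print(n,q,[(np.round(r['centre'],4).tolist(),round(r['conf'],2)) for r in mark_of(n,q)[:2]])
    for q in ['deck','stand']:
        r=cut_out(n,q)
        if r:
            m=r[0]['mask'];P=cloud(n,s,d,m);np.save(f'{n}_{q}{tag}.npy',P);print(n,q,len(P),np.histogram(P[:,2],np.arange(0,.14,.006))[0])
            for lo,hi in [(.009,.016),(.03,.045),(.115,.135)]:
                Q=P[(P[:,2]>lo)&(P[:,2]<hi)]
                if len(Q)>20: print(lo,cv2.minAreaRect((Q[:,:2]*1000).astype(np.float32)))
im=np.vstack([cv2.resize(cv2.imread(f'pics/top{tag}.png')[150:260,295:445],(750,550))]);cv2.imwrite(f'pics/topc{tag}.png',im)
E
python3 e.py A
```

```text
top foot_left [([0.5824, -0.3289, 0.0181], 0.7), ([0.412, -0.3738, 0.0145], 0.57)]
top foot_right [([0.4151, -0.3674, 0.0161], 0.58), ([0.6321, -0.0854, 0.0024], 0.25)]
top slot_mouth [([0.4803, -0.2977, 0.0126], 0.9)]
top deck [([0.4947, -0.3299, 0.027], 0.95)]
top stand [([0.4943, -0.337, 0.0019], 0.95)]
top deck 5816 [   0    0    0    0  194  770  122   90   86   42   40   49   48   52
   40   44   51   58   53   54 3054  969    0]
0.03 ((517.8385620117188, -419.4429626464844), (204.77142333984375, 194.6587371826172), 16.205669403076172)
0.115 ((525.1392822265625, -445.193115234375), (190.97308349609375, 158.27308654785156), 15.340194702148438)
top stand 7168 [  43  816  253   55  230  812  122   90   86   42   40   49   48   52
   40   44   51   58   54   54 3090  973    0]
0.009 ((449.871826171875, -371.1615905761719), (326.6134338378906, 176.21746826171875), 61.58500289916992)
0.03 ((519.8543701171875, -426.79913330078125), (204.90432739257812, 208.64111328125), 15.37548828125)
0.115 ((525.1651611328125, -445.1969299316406), (190.97206115722656, 158.27703857421875), 15.3719244
[... 362 characters left out ...]
  105   84  231 1021   11]
0.03 ((549.157958984375, -374.17486572265625), (155.28363037109375, 268.5472412109375), 64.41397094726562)
0.115 ((526.2385864257812, -442.95391845703125), (190.5215301513672, 165.80970764160156), 15.294672012329102)
side stand 4055 [  17  218  519   55   49  399  208  126  135  102   96   93  100   93
   98   96   95  107  103   83  230 1022   11]
0.009 ((529.8844604492188, -482.08465576171875), (231.9163818359375, 538.2319946289062), 2.985269546508789)
0.03 ((554.8385009765625, -377.4042053222656), (156.47732543945312, 276.826904296875), 61.37053680419922)
0.115 ((524.3101806640625, -444.489990234375), (193.80950927734375, 167.64065551757812), 15.533479690551758)
```

View pics/topcA.png

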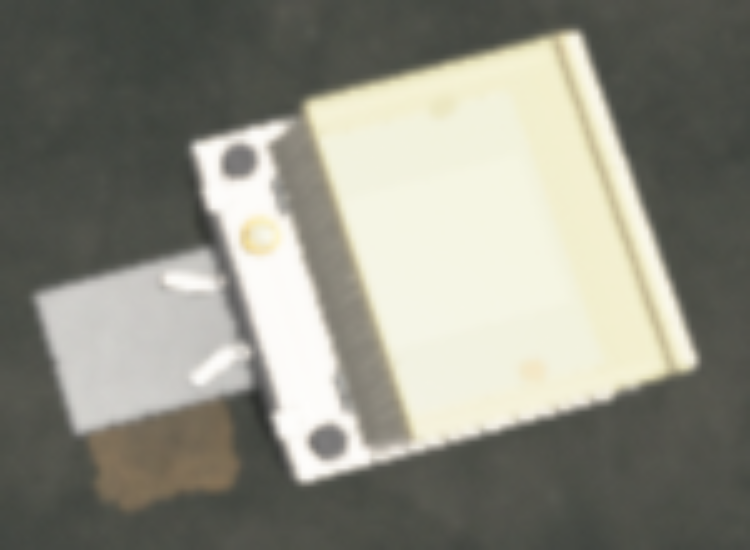

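The crop shows the tongue at about (140,340), the guides at (190,280) and (220,365), and the two screw heads at (238,160) and (327,440). The slot heading is -74.7° and the bar middle is near (0.4956, -0.3345). Before carrying, I check shelf clearance.

Request:
{"api": "jog_arm", "payload": {"deltas": [0,0,0,0,0,7,-1,0,0,0,0,0,7,-1,0,0,0,0,0,7,-1,0,0,0,0,0,7,-1,0,0,0,0,0,7,-1,0,0,0,0,0,7,-1,0,0,0,0,0,7,-1,0,0,0,0,0,7,-1,0,0,0,0,0,7,-1,0,0,0,0,0,7,-1]}}

```text
clock: 9.82
tcp_pos: [0.4361, 0.1746, 0.2038]
eef_rot: [[-0.261, 0.965, 0.0], [0.965, 0.261, 0.0], [0.0, 0.0, -1.0]]
contact_force: [-0.6, 1.4, -1.0]
gripper_width: 0.335
grip_force: 29.9
```

```bash
python3 -c "
from h import *
d=np.load('topA.npy');P=cloud('top',None,d,np.ones(d.shape,bool))
for lo,hi in [(.15,.3),(.3,.45),(.45,.6),(.6,.9)]:
    for a in np.arange(-.45,.3,.15):
        Q=P[(P[:,2]>lo)&(P[:,2]<hi)&(P[:,0]>.45)&(abs(P[:,1]-a)<.075)]
        print(lo,round(a,2),len(Q),Q[:,0].min().round(3) if len(Q) else None)
s=sense();print(s['tcp_pos'],s['eef_rot'],s['joint_pos'])"
```

```text
0.15 -0.45 1024 0.8
0.15 -0.3 414 0.719
0.15 -0.15 191 0.718
0.15 -0.0 180 0.718
0.15 0.15 255 0.523
0.3 -0.45 0 None
0.3 -0.3 3373 0.719
0.3 -0.15 5032 0.717
0.3 -0.0 5398 0.718
0.3 0.15 5453 0.718
0.45 -0.45 0 None
0.45 -0.3 1567 0.719
0.45 -0.15 1045 0.717
0.45 -0.0 598 0.718
0.45 0.15 1238 0.45
0.6 -0.45 0 None
0.6 -0.3 466 0.718
0.6 -0.15 1069 0.718
0.6 -0.0 1032 0.718
0.6 0.15 1226 0.45
[0.43605072 0.17457724 0.20382434] [[-2.60588459e-01  9.65449918e-01  3.31730883e-04]
 [ 9.65449965e-01  2.60588391e-01  2.33570674e-04]
 [ 1.39055571e-04  3.81135392e-04 -9.99999918e-01]] [ -9.38968118  33.28245867 -28.03654572 117.44625068  26.45737803
  35.37462154 -40.36243906]
```

Request:
{"api": "jog_arm", "payload": {"deltas": [-38,-5,0,0,0,0,-1,-38,-5,0,0,0,0,-1,-38,-5,0,0,0,0,-1,-38,-5,0,0,0,0,-1,-38,-5,0,0,0,0,-1,-38,-5,0,0,0,0,-1,-38,-5,0,0,0,0,-1,-38,-5,0,0,0,0,-1,-38,-5,0,0,0,0,-1,-38,-5,0,0,0,0,-1]}}

```text
clock: 10.65
tcp_pos: [0.4889, -0.2072, 0.2038]
eef_rot: [[-0.266, 0.964, 0.0], [0.964, 0.266, 0.0], [0.0, 0.0, -1.0]]
contact_force: [1.1, -0.3, -1.2]
gripper_width: 0.336
grip_force: 29.9
```

Request:
{"api": "jog_arm", "payload": {"deltas": [-38,-6,0,0,0,0,-1,-38,-6,0,0,0,0,-1,-38,-6,0,0,0,0,-1,-38,-6,0,0,0,0,-1,0,0,0,0,0,0,-1,0,0,0,0,0,0,-1]}}

```text
clock: 11.15
tcp_pos: [0.5053, -0.361, 0.203]
eef_rot: [[-0.261, 0.965, -0.0], [0.965, 0.261, -0.001], [-0.0, -0.001, -1.0]]
contact_force: [0.2, 1.7, -1.1]
gripper_width: 0.337
grip_force: 29.9
```

```bash
cat > f.py <<'E'
from h import *
import sys
np.set_printoptions(precision=4,suppress=True)
s,im,d=snap('wrist',sys.argv[1]); np.save('wd.npy',d); print(s['clock'],s['joint_pos'],s['tcp_pos'],np.array(s['eef_rot']))
for q in ['foot_left','foot_right','slot_mouth','deck','stand','wedge_medium_nose']:
    print(q,[(np.round(r['centre'],4).tolist(),round(r['conf'],2)) for r in mark_of('wrist',q)[:2]])
P=cloud('wrist',s,d,np.ones(d.shape,bool))
b=np.array([.4956,-.3345]);t=np.radians(-74.7);u=np.array([np.cos(t),np.sin(t)]);v=np.array([-u[1],u[0]])
X=(P[:,:2]-b)@u;Y=(P[:,:2]-b)@v;Z=P[:,2]
print('tongue/guide profile: x, ymin,ymax of z>8mm ; guide y-ranges; ')
for x in np.arange(-.125,.01,.008):
    k=(abs(X-x)<.003)&(abs(Y)<.07)
    a=k&(Z>.008)&(Z<.016); g=k&(Z>.0175)&(Z<.026)
    l=g&(Y>0);r=g&(Y<0)
    f=lambda m:(np.percentile(Y[m],[1,99])*1000).round(1) if m.sum()>5 else None
    print((x*1000).round(),f(a),np.median(Z[a]).round(4) if a.sum() else None,'R',f(r),'L',f(l))
E
python3 f.py w3
```

```text
11.15 [ 49.1298  44.4018 -33.0151  91.8509  28.7887  52.4699  20.8373] [ 0.5053 -0.361   0.203 ] [[-0.2609  0.9654 -0.0004]
 [ 0.9654  0.2609 -0.0006]
 [-0.0005 -0.0006 -1.    ]]
foot_left [([0.58, -0.3285, 0.0124], 0.72)]
foot_right [([0.4245, -0.3769, 0.0133], 0.77)]
slot_mouth [([0.4806, -0.3007, 0.0145], 0.72)]
deck [([0.5049, -0.3639, 0.1901], 0.45)]
stand [([0.4985, -0.3332, 0.0017], 0.97)]
wedge_medium_nose [([0.5295, -0.4559, 0.1919], 0.59)]
tongue/guide profile: x, ymin,ymax of z>8mm ; guide y-ranges; 
-125.0 None None R None L None
-117.0 [-39.4  43.7] 0.0112 R None L None
-109.0 [-41.5  45. ] 0.0121 R None L None
-101.0 [-40.9  45.6] 0.0121 R None L None
-93.0 [-41.3  44.4] 0.0123 R None L None
-85.0 [-40.8  45. ] 0.0124 R None L None
-77.0 [-41.   45.2] 0.0122 R None L None
-69.0 [-41.   44.6] 0.0122 R None L None
-61.0 [-40.7  44.9] 0.0122 R None L None
-53.0 [-40.9  45.3] 0.0122 R None L None
-45.0 [-41.5  44.6] 0.0123 R None L None
-37.0 [-40.7  44.8] 0.0123 R [-32.4 -23.2] L [27.3 36.5]
-29.0 [-41.1  45.3] 0.0122 R [-29.2 -19.8] L [23.9 33.7]
-21.0 [-41.7  45.5] 0.0123 R [-26.2 -16.3] L [20.4 29.8]
-13.0 [-40.6  44.7] 0.0122 R [-24.  -16.4] L [20.5 27.9]
-5.0 [-41.  45.] 0.0122 R [-23.9 -16.5] L [20.5 27. ]
3.0 None None R None L None
```

View pics/w3.png

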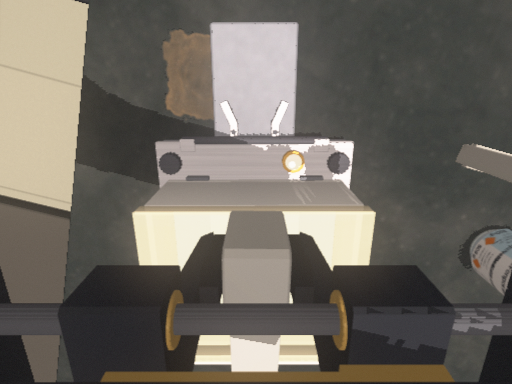

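The wrist view shows the tongue at (255,75), the flaring guides at (228,113) and (281,113), and the bar along row 140. The slot axis is 2 mm to the left of my estimate and the heading is right. Next I refine the bar's position along the slot.

```bash
cat > g.py <<'E'
from h import *
np.set_printoptions(precision=4,suppress=True)
s=sense();d=np.load('wd.npy');P=cloud('wrist',s,d,np.ones(d.shape,bool))
b=np.array([.4975,-.3340]);t=np.radians(-74.7);u=np.array([np.cos(t),np.sin(t)]);v=np.array([-u[1],u[0]])
X=(P[:,:2]-b)@u*1000;Y=(P[:,:2]-b)@v*1000;Z=P[:,2]*1000
k=(abs(Y)<38)&(X<-90)
for x in np.arange(-126,-104,2): 
    m=k&(abs(X-x)<1); print(x,np.median(Z[m]).round(1),end='; ')
k=(abs(Y)<60)&(abs(Y)>32)
print()
for x in np.arange(-14,30,1.5): 
    m=k&(abs(X-x)<.75); print(x,np.median(Z[m]).round(1) if m.sum() else 0,end='; ')
m=(Z>18)&(Z<24)&(X<-25)&(X>-60);print('guide start',np.percentile(X[m&(Y>0)],[1,5]),np.percentile(X[m&(Y<0)],[1,5]))
e=(np.array(s['tcp_pos'])[:2]-b);print('tcp stand',e@u*1000,e@v*1000)
# wedge block in tool frame
R=np.array(s['eef_rot']);Q=(P-np.array(s['tcp_pos']))@R*1000
m=(abs(Q[:,1])<14)&(Q[:,0]>-25)&(Q[:,0]<40)&(Q[:,2]>-50)&(Q[:,2]<20)
q=Q[m];print('back face x',np.percentile(q[:,0],[50,90,97,99.5]),'z range',np.percentile(q[:,2],[1,50,99]))
E
python3 g.py
```

```text
-126 1.4; -124 1.4; -122 1.3; -120 11.5; -118 12.7; -116 13.5; -114 13.5; -112 13.3; -110 13.2; -108 13.5; -106 13.5; 
-14.0 2.4; -12.5 2.4; -11.0 284.5; -9.5 284.7; -8.0 292.0; -6.5 292.2; -5.0 292.2; -3.5 292.1; -2.0 285.1; -0.5 291.3; 1.0 292.1; 2.5 291.9; 4.0 292.1; 5.5 293.5; 7.0 292.9; 8.5 291.9; 10.0 292.1; 11.5 291.8; 13.0 232.8; 14.5 42.1; 16.0 34.5; 17.5 35.0; 19.0 35.3; 20.5 34.5; 22.0 34.7; 23.5 34.7; 25.0 34.2; 26.5 34.3; 28.0 34.2; 29.5 34.5; guide start [-45.3626 -44.0893] [-44.7085 -43.6734]
tcp stand 24.339658177740958 2.825662283777803
back face x [13.2065 17.0223 17.2355 17.4393] z range [-41.936  -31.1157  12.399 ]
```

The arm was still settling between that picture and the pose reading, so I redo the measurement with a matched pose.

```bash
sed -i "s/^s=sense();d=.*wd.npy.);/s,im,d=snap('wrist','w4');print(s['clock'],s['tcp_pos'],s['dq']);/" g.py
cat >> g.py <<'E'
for x in np.arange(-105,-8,12):
    m=(abs(X-x)<3)&(abs(Y)<70)&(Z>8)&(Z<16); g=(abs(X-x)<3)&(Z>17.5)&(Z<26)
    f=lambda m:np.percentile(Y[m],[1,99]).round(1) if m.sum()>5 else None
    print(x,f(m),f(g&(Y<0)),f(g&(Y>0)&(Y<60)))
m=(abs(Y)>45)&(abs(Y)<70)&(Z>25)&(Z<45)&(X>-15)
for x in np.arange(-12,16,2):
    k=(abs(X-x)<1)&(abs(abs(Y)-55)<15)&(Z<60)
    print(x,np.median(Z[k]).round(1) if k.sum() else None,end='; ')
print(sense()['tcp_pos'])
E
python3 g.py
```

```text
11.5 [ 0.5066 -0.3567  0.204 ] [ 0.1387  0.0281  0.3314 -0.3405  0.0092  0.0521  0.0253]
-126 0.0; -124 0.2; -122 0.2; -120 0.3; -118 0.3; -116 9.9; -114 11.7; -112 12.2; -110 12.3; -108 12.4; -106 12.4; 
-14.0 1.4; -12.5 1.2; -11.0 284.7; -9.5 285.1; -8.0 292.1; -6.5 292.2; -5.0 292.1; -3.5 292.1; -2.0 285.1; -0.5 287.1; 1.0 292.1; 2.5 291.9; 4.0 292.1; 5.5 293.5; 7.0 292.9; 8.5 292.0; 10.0 291.9; 11.5 291.8; 13.0 232.7; 14.5 40.2; 16.0 34.1; 17.5 33.6; 19.0 33.9; 20.5 33.8; 22.0 33.8; 23.5 34.6; 25.0 33.5; 26.5 33.5; 28.0 33.7; 29.5 33.2; guide start [-41.6025 -40.3797] [-41.3319 -40.019 ]
tcp stand 24.339658177740958 2.825662283777803
back face x [13.2172 16.9878 17.2057 17.428 ] z range [-42.6267 -31.0755  12.2874]
-105 [-43.   43.1] None None
-93 [-42.4  42.6] None None
-81 [-43.4  43.3] None None
-69 [-42.9  42.4] None None
-57 [-43.5  43.3] None None
-45 [-42.7  42.7] None None
-33 [-43.4  43.4] [-33.2 -23.4] [23.6 32.8]
-21 [-42.7  42.7] [-27.8 -18.4] [18.6 28. ]
-9 [-43.2  43.3] [-26.  -18.5] [18.7 25.2]
-12 0.4; -10 0.5; -8 0.5; -6 30.2; -4 32.9; -2 33.9; 0 33.9; 2 33.7; 4 33.6; 6 33.5; 8 33.6; 10 33.4; 12 33.5; 14 33.6; [ 0.5066 -0.3571  0.204 ]
```

Everything is consistent now: the slot is centred at lateral 0, the tongue and guide edges give a bar offset of -2.5 mm, and the wedge block is centred on the TCP. I back off ahead of the mouth and lower.

Request:
{"api": "jog_arm", "payload": {"deltas": [37,-1,0,0,0,-0.2,-1,37,-1,0,0,0,0,-1,37,-1,0,0,0,0,-1,36,0,0,0,0,0,-1,0,0,35,0,0,0,-1,0,0,35,0,0,0,-1,0,0,35,0,0,0,-1,0,0,35,0,0,0,-1,0,0,0,0,0,0,-1,0,0,0,0,0,0,-1]}}

```text
clock: 12.38
tcp_pos: [0.4632, -0.2165, 0.0631]
eef_rot: [[-0.271, 0.963, -0.003], [0.963, 0.271, 0.001], [0.001, -0.003, -1.0]]
contact_force: [1.0, -0.1, 0.3]
gripper_width: 0.335
grip_force: 29.9
```

```bash
cat > p.py <<'E'
from h import *
s=sense();t=np.radians(-74.7);u=np.array([np.cos(t),np.sin(t)]);v=np.array([-u[1],u[0]])
b=np.array([.4975,-.3340])-.0025*u
R=np.array(s['eef_rot']);p=np.array(s['tcp_pos']);e=(p[:2]-b)*1000
print(s['clock'],'xs %.1f ys %.1f z %.1f'%(e@u,e@v,p[2]*1000),'yaw err %.2f'%(np.degrees(np.arctan2(R[1,0],R[0,0]))-105.3),'tilt',np.round(np.degrees(R[:2,2]),2),'F u %.1f v %.1f z %.1f'%(np.array(s['contact_force'][:2])@u,np.array(s['contact_force'][:2])@v,s['contact_force'][2]),s['gripper_width'])
E
python3 p.py
```

```text
12.3833 xs -119.9 ys -2.0 z 63.1 yaw err 0.42 tilt [-0.17  0.04] F u 0.4 v 0.9 z 0.3 0.3351998477198373
```

Request:
{"api": "jog_arm", "payload": {"deltas": [0,1,30,0,0,0,-1,0,0,0,0,0,0,-1,0,0,0,0,0,0,-1,0,0,0,0,0,0,-1]}}

```text
clock: 12.72
tcp_pos: [0.4659, -0.2174, 0.0358]
eef_rot: [[-0.269, 0.963, 0.003], [0.963, 0.269, -0.001], [-0.002, 0.002, -1.0]]
contact_force: [-0.4, -0.6, -1.4]
gripper_width: 0.343
grip_force: 29.9
```

```bash
python3 p.py; python3 c.py w5 | tail -12
python3 - <<'E'
from h import *
s,im,d=snap('side','side5');cv2.imwrite('pics/s5.png',cv2.resize(im[70:220,190:350,::-1],(640,600)))
E
python3 p.py
```

```text
12.7167 xs -118.3 ys 0.3 z 35.8 yaw err 0.33 tilt [ 0.15 -0.06] F u 0.5 v -0.6 z -1.4 0.34314657441916085
12.7167 [ 29.5767  51.7762 -16.0722 116.2363  44.8664  17.96    -8.3036] [ 0.4659 -0.2174  0.0358]
wedge_medium [([0.4671, -0.2179, 0.0226], 0.66)]
wedge_medium_nose [([0.4939, -0.3125, 0.0217], 0.74)]
block (array([ 466.1, -212.5]), array([30.1, 28. ]), 14.8, np.float64(67.2)) ramp (array([ 479.5, -259.9]), array([ 30.4, 124.7]), 15.9, np.float64(28.1)) all (array([ 479.5, -259.4]), array([ 31.8, 125.4]), 15.2, np.float64(62.6))
0.455 0.0664 [-0.227  -0.2018] -0.2144
0.47 0.0666 [-0.2867 -0.1978] -0.2422
0.485 0.0342 [-0.3075 -0.2142] -0.2608
0.5 0.0321 [-0.3036 -0.2709] -0.2873
12.9667 xs -118.4 ys -0.2 z 34.8 yaw err 0.31 tilt [ 0.09 -0.04] F u -0.7 v 0.6 z -0.8 0.33836179366138497
```

View pics/s5.png

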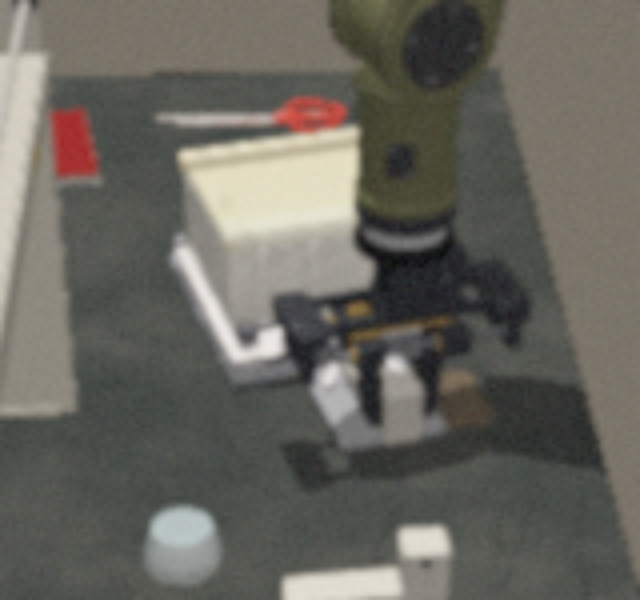

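The side view shows the wedge hanging level over the tongue between the fingers at about (400,400). Its underside is about 20.5 mm high, 8 mm above the base. I set it down lightly and start pushing in.

Request:
{"api": "jog_arm", "payload": {"deltas": [0,0,4,0,0,0.3,-1,0,0,4,0,0,0,-1,0,0,0,0,0,0,-1,0,0,0,0,0,0,-1,0,0,0,0,0,0,-1]}}

```text
clock: 13.38
tcp_pos: [0.4651, -0.2171, 0.0259]
eef_rot: [[-0.265, 0.964, 0.0], [0.964, 0.265, -0.001], [-0.001, 0.0, -1.0]]
contact_force: [0.6, -0.1, 5.7]
gripper_width: 0.337
grip_force: 30.0
```

```bash
python3 p.py
```

```text
13.3833 xs -118.8 ys -0.4 z 25.9 yaw err 0.04 tilt [ 0.02 -0.03] F u 0.3 v 0.6 z 5.7 0.33659761222988327
```

Request:
{"api": "jog_arm", "payload": {"deltas": [-8,0,0,0,0,0,-1,-8,0,0,0,0,0,-1,-8,0,0,0,0,0,-1,-8,0,0,0,0,0,-1,-8,0,0,0,0,0,-1,0,0,0,0,0,0,-1,0,0,0,0,0,0,-1,0,0,0,0,0,0,-1]}}

```text
clock: 14.05
tcp_pos: [0.4758, -0.2548, 0.026]
eef_rot: [[-0.265, 0.964, 0.001], [0.964, 0.265, 0.001], [0.001, 0.001, -1.0]]
contact_force: [0.0, 2.1, 6.5]
gripper_width: 0.337
grip_force: 30.0
```

```bash
python3 p.py; python3 e.py B | grep -E 'foot'
```

```text
14.05 xs -79.7 ys -0.1 z 26.0 yaw err 0.07 tilt [0.04 0.06] F u -2.0 v 0.6 z 6.5 0.337442290221524
top foot_left [([0.5843, -0.3276, 0.0148], 0.55)]
top foot_right [([0.4153, -0.3685, 0.0141], 0.93)]
side foot_left [([0.5836, -0.3285, 0.0124], 0.78)]
side foot_right [([0.5847, -0.3311, 0.0112], 0.63), ([0.4186, -0.371, 0.0096], 0.6)]
```

Request:
{"api": "jog_arm", "payload": {"deltas": [-4,0,0,0,0,0,-1,-4,0,0,0,0,0,-1,-4,0,0,0,0,0,-1,-4,0,0,0,0,0,-1,-2,0,0,0,0,0,-1,0,0,0,0,0,0,-1,0,0,0,0,0,0,-1,0,0,0,0,0,0,-1]}}

```text
clock: 15.52
tcp_pos: [0.4781, -0.2627, 0.0259]
eef_rot: [[-0.271, 0.963, -0.005], [0.963, 0.271, 0.013], [0.014, -0.001, -1.0]]
contact_force: [-7.4, 20.5, 17.7]
gripper_width: 0.334
grip_force: 30.0
```

```bash
cat > k.py <<'E'
from h import *
import sys
t=np.radians(-74.7);u=np.array([np.cos(t),np.sin(t)]);v=np.array([-u[1],u[0]]);b=np.array([.4975,-.3340])-.0025*u
tag=sys.argv[1]
for n in ['top','side']:
    D=[]
    for i in range(3): s,im,d=snap(n,n+tag); D.append(d)
    d=np.median(D,0); d0=np.load(n+'B.npy')
    full=np.ones(d.shape,bool); ok=(d>0)&(d0>0)
    P=cloud(n,None,np.where(ok,d,0),full); P0=cloud(n,None,np.where(ok,d0,0),full)
    X=(P0[:,:2]-b)@u; Y=(P0[:,:2]-b)@v; dz=(P-P0)[:,2]
    for nm,m in [('tank',(P0[:,2]>.115)&(P0[:,2]<.135)&(X>.04)&(X<.2)&(abs(Y)<.1)&(abs(dz)<.02)),('deckL',(P0[:,2]>.03)&(P0[:,2]<.04)&(X>0)&(X<.04)&(Y<.1)&(Y>.05)&(abs(dz)<.02)),('deckR',(P0[:,2]>.03)&(P0[:,2]<.04)&(X>0)&(X<.04)&(Y>-.1)&(Y<-.05)&(abs(dz)<.02)),('bench',(abs(P0[:,2])<.01)&(X>-.2)&(X<.3)&(abs(Y)<.3)&(abs(dz)<.02))]:
        if m.sum()>10:
            w=(1-X[m]/.205)*1000  # rotation about hinge: dz = lift*(1-X/205)
            print(n,nm,m.sum(),'mean dz mm',(dz[m].mean()*1000).round(2),'bar lift', ((dz[m]*1e6*w/1e3).sum()/(w*w/1e3).sum()).round(2))
    if tag[-1]=='f' or True:
        for q in ['foot_left','foot_right']: print(n,q,[np.round(r['centre'],4).tolist() for r in mark_of(n,q)[:2]])
E
python3 p.py; python3 k.py C; python3 p.py
```

```text
15.5167 xs -71.4 ys 0.1 z 25.9 yaw err 0.40 tilt [-0.26  0.73] F u -21.7 v -1.7 z 17.7 0.33421517445523025
top tank 1610 mean dz mm 0.03 bar lift -0.01
top deckL 36 mean dz mm -0.77 bar lift -0.87
top deckR 45 mean dz mm -0.64 bar lift -0.65
top bench 13797 mean dz mm 0.04 bar lift 0.02
top foot_left [[0.5811, -0.3287, 0.0178], [0.4374, 0.0699, 0.002]]
top foot_right [[0.4143, -0.3743, 0.0156]]
side tank 791 mean dz mm 0.18 bar lift 0.37
side deckL 65 mean dz mm 0.42 bar lift 0.42
side bench 7259 mean dz mm 0.03 bar lift 0.02
side foot_left [[0.5806, -0.3278, 0.0112]]
side foot_right [[0.4188, -0.3711, 0.0147]]
16.0167 xs -71.4 ys 0.1 z 26.0 yaw err 0.40 tilt [-0.26  0.72] F u -21.5 v -1.8 z 16.8 0.3391321395611885
```

The wedge stalled right at bar contact (xs -71.4) with 22 N of push. The fingertips lag, which pitches the nose down onto the base (Fz 18 N). I relieve that with a counter-pitch and a slight lift.

Request:
{"api": "jog_arm", "payload": {"deltas": [0,0,-0.5,0,-0.5,0,-1,0,0,-0.5,0,-0.4,0,-1,0,0,-0.5,0,0,0,-1,0,0,0,0,0,0,-1,0,0,0,0,0,0,-1]}}

```text
clock: 16.43
tcp_pos: [0.4786, -0.2666, 0.026]
eef_rot: [[-0.269, 0.963, 0.001], [0.963, 0.269, -0.007], [-0.006, -0.001, -1.0]]
contact_force: [-3.5, 11.4, 0.7]
gripper_width: 0.335
grip_force: 30.0
```

```bash
python3 p.py
```

```text
16.4333 xs -67.5 ys -0.4 z 26.0 yaw err 0.30 tilt [ 0.03 -0.38] F u -11.9 v -0.3 z 0.7 0.3350124577998297
```

Request:
{"api": "jog_arm", "payload": {"deltas": [-2,0,0,0,0,0,-1,-2,0,0,0,0,0,-1,-2,0,0,0,0,0,-1,0,0,0,0,0,0,-1,0,0,0,0,0,0,-1,0,0,0,0,0,0,-1]}}

```text
clock: 16.93
tcp_pos: [0.4802, -0.2722, 0.0261]
eef_rot: [[-0.269, 0.963, 0.0], [0.963, 0.269, -0.006], [-0.006, -0.001, -1.0]]
contact_force: [-2.3, 12.0, 1.2]
gripper_width: 0.339
grip_force: 30.0
```

```bash
python3 p.py; python3 k.py D; python3 p.py
```

```text
16.9333 xs -61.7 ys -0.4 z 26.1 yaw err 0.29 tilt [ 0.02 -0.35] F u -12.2 v 0.9 z 1.2 0.33883928669886
top tank 1563 mean dz mm 0.6 bar lift 1.8
top deckL 36 mean dz mm 0.35 bar lift 0.38
top deckR 45 mean dz mm 1.67 bar lift 1.71
top bench 13705 mean dz mm 0.04 bar lift 0.03
top foot_left [[0.5822, -0.3285, 0.0212]]
top foot_right [[0.4172, -0.3724, 0.0153]]
side tank 778 mean dz mm 0.84 bar lift 1.6
side deckL 66 mean dz mm 1.72 bar lift 1.79
side bench 7243 mean dz mm 0.04 bar lift 0.02
side foot_left [[0.5856, -0.3305, 0.0124]]
side foot_right [[0.417, -0.3714, 0.0146], [0.4945, -0.3345, 0.0006]]
17.4333 xs -61.7 ys -0.5 z 26.0 yaw err 0.30 tilt [ 0.01 -0.35] F u -12.3 v 0.4 z 0.9 0.33815606281145194
```

Bar lift is about 1.8 mm, matching the prediction. I push 7.5 mm more and level the small pitch.

Request:
{"api": "jog_arm", "payload": {"deltas": [-2,0,0,0,0.1,0,-1,-2,0,0,0,0.1,0,-1,-2,0,0,0,0.1,0,-1,-1.5,0,0,0,0,0,-1,0,0,0,0,0,0,-1,0,0,0,0,0,0,-1,0,0,0,0,0,0,-1]}}

```text
clock: 18.02
tcp_pos: [0.4821, -0.2799, 0.026]
eef_rot: [[-0.268, 0.963, -0.001], [0.963, 0.268, -0.002], [-0.001, -0.002, -1.0]]
contact_force: [-1.5, 10.2, -0.2]
gripper_width: 0.335
grip_force: 30.0
```

```bash
python3 p.py; python3 k.py E; python3 p.py
```

```text
18.0167 xs -53.7 ys -0.6 z 26.0 yaw err 0.27 tilt [-0.07 -0.09] F u -10.2 v 1.2 z -0.2 0.3354797616338878
top tank 1425 mean dz mm 1.05 bar lift 3.36
top deckL 23 mean dz mm 2.84 bar lift 3.3
top deckR 22 mean dz mm 2.78 bar lift 2.91
top bench 13699 mean dz mm 0.04 bar lift 0.03
top foot_left [[0.5844, -0.3276, 0.0228], [0.6351, -0.0853, -0.0008]]
top foot_right [[0.4135, -0.3715, 0.0181]]
side tank 757 mean dz mm 1.37 bar lift 2.59
side deckL 66 mean dz mm 3.17 bar lift 3.37
side bench 7238 mean dz mm 0.02 bar lift 0.01
side foot_left [[0.5846, -0.331, 0.0133]]
side foot_right [[0.4181, -0.3718, 0.0155]]
18.5167 xs -53.7 ys -0.5 z 26.0 yaw err 0.27 tilt [-0.07 -0.1 ] F u -10.8 v 0.3 z -0.8 0.33554256729708687
```

```bash
python3 -c "
import cv2;cv2.imwrite('pics/fin.png',cv2.resize(cv2.imread('pics/sideE.png')[80:330,180:400],(704,600)))"
```

```text
(no output)
```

View pics/fin.png

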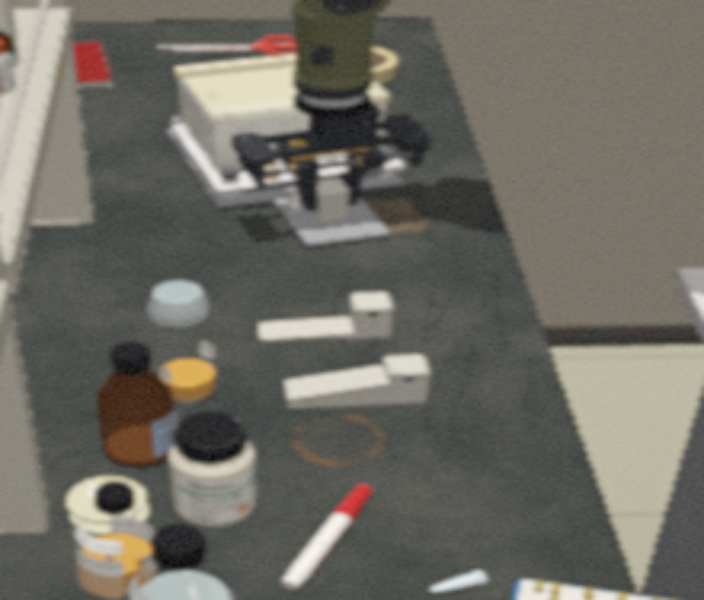

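The view shows the wedge gripped in the slot at (330,200). The flask at (180,300), the beaker at (188,378) and the marker at (328,535) stand where they were.

```bash
python3 -c "
from bench import hand_in;print(hand_in())"
```

```text
the job is handed in; nothing more can be done
None
```

I handed the job in with the medium wedge still gripped and carrying the deck: the bar is up about 3.3 mm, so both feet clear their pads by about 3 mm, and the flask, beaker and marker look undisturbed.

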